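# Restock the revolving soap stand

## Task

Restock the revolving soap stand: push the loaded stock carrier along its rail to the middle station, turn the round board by its rim pins until its empty half faces the front pointer, and then lay every soap bar from the carrier flat on that empty half, side by side, well in from the edge. When all the soaps are over, push the emptied carrier on to the near station and turn the board until the price card faces the front pointer with the soaps still in place behind it. Leave the other things on the table where they are.

Things in the scene. Friction and masses are not known exactly. Their poses are not given: they have to be found in the camera images.
- board (a joint): Angle (rad) of the round display board of the stand about its upright pivot; 0 when the price card faces the front pointer, +-3.14 when the empty half does; grows anticlockwise seen from above; turns more than a full turn either way and stays where it is left (moderate friction: about 1.5 N at a rim pin)
- board_centre (a point): Centre of the top face of the round light-wood board (330 mm across, 18 mm thick, top 44 mm above the table), on the pivot. This frame turns with the board: +x points across the middle of the EMPTY half, -x across the half with the price card and two round tester tins (all three fixed to the board); z up. Its y axis lies along the divider
- divider_top (a point): Middle of the top edge of the upright divider that parts the two halves, 8 mm thick, 270 mm long, 36 mm high, along a diameter of the board
- rim_pin (a point): Middle of one of the six upright wooden rim pins (each 14 mm across, standing 34 mm up from the board's top), the one 30 degrees anticlockwise from board_centre's +x. All six are 152 mm from the centre, at 30, 90, 150, 210, 270 and 330 degrees; push against their sides to turn the board
- empty_edge (a point): Point on the rim of the board, level with its top, in the middle of the empty half (165 mm from the centre); moves with the board
- card_edge (a point): Point on the rim of the board, level with its top, in the middle of the half with the price card, opposite empty_edge; moves with the board
- pointer (a point): The front mark: point on the fixed foot's side nearest the robot, 165 mm from the pivot and level with the board's top, above the wooden tongue with the brass diamond that juts out from under the board
- carrier (a joint): Position (m) of the stock carrier along its straight rail: 0 at the far station where it starts, 0.09 at the middle station, 0.18 at the near station (the end toward the robot; stop at 0.186). A sprung ball clicks in at each station and draws the carrier in over the last 5 mm; entering or leaving a station takes about 6 N, sliding between them 1 N
- carrier_pin (a point): Middle of the upright wooden push pin (16 mm across, 50 mm high, 40 to 90 mm above the table) on an ear at the carrier's right-hand side; push it along the rail. This frame's -x axis points along the rail toward the near station
- carrier_floor (a point): Centre of the carrier's flat floor (top face, 40 mm above the table): a plywood tray 280 mm along the rail by 154 mm, with a lip only 4 mm high; soaps lie end to end on it. Its +x axis points along the rail away from the robot
- station_middle (a point): Where carrier_pin is when the carrier stands at the middle station (fixed to the rail; a brass tongue lies under it)
- station_near (a point): Where carrier_pin is when the carrier stands at the near station (fixed to the rail; a brass tongue lies under it)
- bar_a_centre (a point): Centre of the first soap bar in its paper band, 53 x 78 x 25 mm (x, y, z), half-way up (12.5 mm above its underside); grasp it across its 53 mm width, along its x axis; its y axis runs along its 78 mm length. May be absent. Starts on the carrier
- bar_b_centre (a point): Centre of the second soap bar in its paper band, 53 x 78 x 25 mm (x, y, z), half-way up (12.5 mm above its underside); grasp it across its 53 mm width, along its x axis; its y axis runs along its 78 mm length. May be absent. Starts on the carrier
- bar_c_centre (a point): Centre of the third soap bar in its paper band, 53 x 78 x 25 mm (x, y, z), half-way up (12.5 mm above its underside); grasp it across its 53 mm width, along its x axis; its y axis runs along its 78 mm length. May be absent. Starts on the carrier
- candle: Bystander: glass jar candle, 76 mm across and 90 mm high, on the table to the right of the stand; origin under its centre
Not all that is in view belongs to the job. What is shaped like the part that bears bar_a_centre but blue is not meant.

How it is judged:
On the way, in this order (a step that is already met when the one before it is completed fails the run):
1. the carrier stands at the middle station (within 8 mm) and the empty half of the board faces the front pointer (within 30 mm at the rim) (value of joint carrier between 0.082 and 0.098 m and horizontal distance between empty_edge and pointer below 0.03 m), for 0.2 s.
2. every soap lies flat on the empty half of the board while that half still faces the pointer and the carrier is still at the middle station (all of step 1 and x of each of bar_a_centre, bar_b_centre, bar_c_centre in the frame of board_centre above 0.022 m and horizontal distance between each of bar_a_centre, bar_b_centre, bar_c_centre and board_centre below 0.132 m and z of bar_a_centre in the frame of board_centre between 0.004 and 0.021 m and angle between each of bar_a_centre, bar_b_centre, bar_c_centre's own z axis and vertical below 0.15 rad and z of bar_b_centre in the frame of board_centre between 0.004 and 0.021 m and z of bar_c_centre in the frame of board_centre between 0.004 and 0.021 m and linear speed of each of bar_a, bar_b, bar_c below 0.02 m/s), for 0.2 s.
At the end, for the whole second after the job is handed in: Carrier at the near station (8 mm); card_edge within 23 mm of pointer; every soap flat on the board's top in the half behind the divider, centre at least 22 mm from the divider's middle line and at most 132 mm from the board's centre; all at rest (x of each of bar_a_centre, bar_b_centre, bar_c_centre in the frame of board_centre above 0.022 m and horizontal distance between each of bar_a_centre, bar_b_centre, bar_c_centre and board_centre below 0.132 m and z of bar_a_centre in the frame of board_centre between 0.004 and 0.021 m and angle between each of bar_a_centre, bar_b_centre, bar_c_centre's own z axis and vertical below 0.15 rad and z of bar_b_centre in the frame of board_centre between 0.004 and 0.021 m and z of bar_c_centre in the frame of board_centre between 0.004 and 0.021 m and value of joint carrier between 0.172 and 0.188 m and horizontal distance between card_edge and pointer below 0.023 m and linear speed of each of bar_a, bar_b, bar_c below 0.02 m/s and velocity of joint board between -0.05 and 0.05 rad/s); the robot touches nothing.
It fails at once if the jar candle is shifted by more than 3 cm (distance of candle from where it was at the start of the episode above 0.03 m).
Of bar_a, bar_b, bar_c only 2 to 3 are there at a start; the rules pass over those that are not, and their reading is None.
At some moment in a run one of bar_a, bar_b, bar_c may be knocked a few centimetres aside while the robot is not near it.
It also fails if it takes over 210 s, if anything falls off the work surface, if the arm or the gripper's body presses on something with over 40 N, if the wrist force passes 120 N, or if a joint passes its speed limit or range.

## Robot

A 6-joint arm with a two-finger parallel gripper is mounted at the origin on a cart in front of the work surface, level with it; the furniture and walls round the work are solid. World frame = base frame: x ahead of the robot, y to its left, z up, the work surface at z = 0. Lengths are in m, angles in rad, forces in N, time in s.
With the tool pointing down it reaches from about 0.3 to 0.875 m from the base axis. Payload 6.4 kg.
Tool frame: the origin (TCP) lies between the finger pads; the fingertips stand 8 mm ahead of it and the grasp point (between the pads) lies 11 mm behind it (ctrl.finger_overhang is the distance from the TCP to the fingertips, in m); z points along the fingers, y is the line along which they close (so a half turn about z gives the same grasp; the last joint's range is limited). The gripper opens to 85 mm and grips with 20 to 120 N. Pads are 22 mm wide; open, the fingers measure 114 mm over their backs; the gripper's body (76 mm by 85 mm) begins 54 mm behind the grasp point. The pads swing forward as they close: fully open they stand 13 mm farther back than shut.
Start: joints at [-1.537, 0.181, 1.607, -0, 1.354, -0.206], TCP at [0.137, -0.559, 0.239] pointing down, gripper open.
Joint ranges: [-2.99, 2.99], [-0.89, 2.07], [0.3, 2.58], [-1.14, 4.28], [0, 2.63], [-3.12, 3.12]. Speed limits (rad/s): [2.57, 2.57, 3.01, 3.14, 3.14, 3.14].

## Interface

Orientations are given as a unit quaternion [w, x, y, z].
In Python, from bench import ctrl, camera gives the robot as it stands.
- The arm moves only by the shell command python3 -m pendant 'ROWS' [OPENING]. ROWS is JSON, a list of rows, each a list of 6 numbers: the shift along the world's x, y, z normalised to -1 to 1, where 1 is 200 mm, then the turn, a rotation vector about the world's x, y, z normalised to -1 to 1, where 1 is pi/2 rad. In form: [[dx, dy, dz, rx, ry, rz], ...]. A call has exactly 10 rows; each row shifts and turns the commanded pose from where the row before left it; what a row does not reach is not made up. A row lasts 1/8 s, in which the tool goes at most 62.5 mm and 10.7 degrees, less where a joint would pass 70% of its speed; a pose out of reach is approached as far as the arm can. A call with a number of a shift or a turn outside -1 to 1 is refused whole. A call with a gripper value outside its range is refused whole. OPENING is the opening, from -1 (shut) to 1 (fully open), set as the call begins (- or left out, the last holds). The fingers move at their own pace and stop on an object; the grip force is fixed at half the most. Time passes only in rows, so rows that do not move let the fingers close, or fill a call up. It gives the time, the measured TCP pose, the force, the opening and the grip force at its end, in the units of the state.
- ctrl.get_obs(): the state, without advancing time (a new reading comes with each control period).
- camera(name): name is "side" or "top" or "wrist"; returns a dict with "color" (384x512x3 uint8, blue, green, red), "fx", "fy", "cx", "cy" (pixels), "xyz" and "rotation" of the camera in the world; the wrist camera has in their place "hand_eye" (4x4, takes a point from camera to tool coordinates, whose origin is the TCP and whose axes are the flange's). Camera axes: x right, y down, z forward; pixel columns grow to the right and rows downward; lengths in m; the calibration is good to about 2 mm. A picture is of the moment at which its call begins: read the wrist's pose just before it. There is no depth.
- ctrl.hand_in(): hands the job in; it is judged then, once.
The state is a dict: "time_s": time; "q": joint angles; "dq": joint speeds; "joint_efforts": joint torques, N m; "eef_pos": TCP position; "eef_rot": TCP orientation; "wrist_force": force on the tool from outside, world axes, zero at the start; "torque": the same for the moment, N m; "opening": opening from 0.0 (shut) to 1.0 (fully open); "grasp_force": force on a finger pad.
Only numpy, scipy, OpenCV 4.12 (cv2) and the standard library are available. Lean on these libraries where they do the work, as an engineer would, in place of code of your own. Each camera call takes 0.05 s, during which the arm holds its last target. There are 200 camera calls.

## Working session

There is one attempt and no reset: what is moved stays moved. The work goes in short steps, Python scripts to look and compute and a shell command to move; the robot and the scene stay as the last step left them, time stands still between calls to the robot, and variables do not carry over. Pictures are saved under pics/ and viewed, at most 15 in all, crops included, and the job is handed in when it is done.

```bash
ls; mkdir -p pics
python3 - <<'E'
from bench import ctrl,camera
import cv2
for n in("top","side"):
    c=camera(n); cv2.imwrite(f"pics/{n}0.png",cv2.resize(c["color"],(800,600),interpolation=cv2.INTER_CUBIC)); print(n,c["fx"],c["fy"],c["cx"],c["cy"],c["xyz"],c["rotation"])
o=ctrl.get_obs();print(o["time_s"],o["eef_pos"],o["eef_rot"],ctrl.finger_overhang)
E
```

```text
pics
top 413.80228609982555 413.80228609982555 247.43783558302144 193.7394387564443 [0.33053901 0.03289509 1.2860079 ] [ 0.0814347  -0.70038797  0.70474953 -0.07844218]
side 474.4407555202889 474.4407555202889 261.3887365205896 199.8191765910817 [ 0.45930415 -1.47185311  0.81923533] [-0.52973153  0.84653505 -0.04680416  0.0239226 ]
0.1 [ 0.13656285 -0.55806403  0.2384557 ] [-7.85230189e-04  9.92820854e-01  1.19608229e-01  7.74249681e-05] 0.008
```

View pics/top0.png

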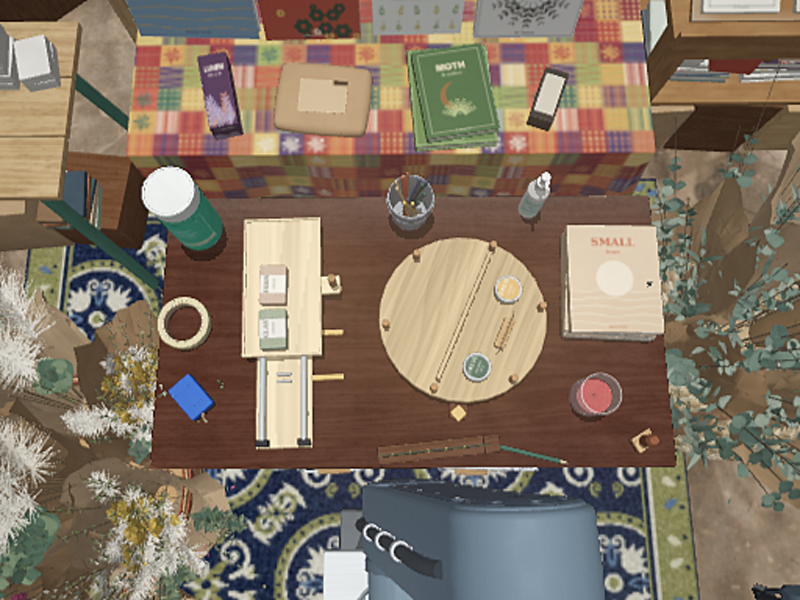

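View pics/side0.png

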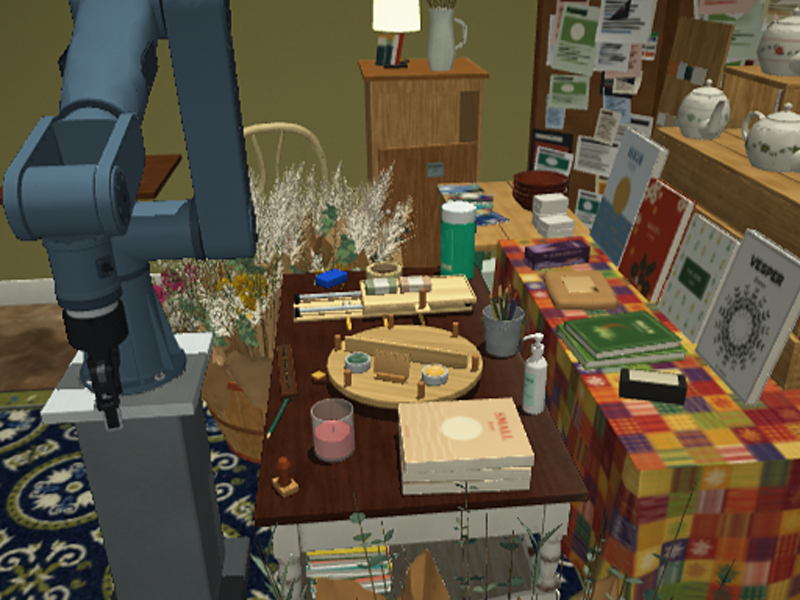

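The top view shows two banded soaps on the carrier, with the board at about 465,320, the carrier pin at about 334,282, the blue decoy on the left and the candle at 596,395. I'll enlarge this to read exact pixels.

```bash
cat > h.py <<'E'
import numpy as np,cv2
from scipy.spatial.transform import Rotation as R
from bench import ctrl,camera
def rot(q): return R.from_quat([q[1],q[2],q[3],q[0]]).as_matrix()
def cam(n):
    o=ctrl.get_obs(); c=camera(n)
    if n=="wrist":
        T=np.eye(4);T[:3,:3]=rot(o["eef_rot"]);T[:3,3]=o["eef_pos"];T=T@np.array(c["hand_eye"]);c["M"]=T[:3,:3];c["p"]=T[:3,3]
    else: c["M"]=rot(c["rotation"]);c["p"]=np.array(c["xyz"])
    return c
def pt(c,u,v,z):
    d=c["M"]@[(u-c["cx"])/c["fx"],(v-c["cy"])/c["fy"],1]
    return c["p"]+d*(z-c["p"][2])/d[2]
def crop(c,x0,y0,w,s,f):
    h=int(w*.74); cv2.imwrite(f,cv2.resize(c["color"][y0:y0+h,x0:x0+w],None,fx=s,fy=s,interpolation=cv2.INTER_CUBIC))
E
python3 -c "
from h import *
c=cam('top');crop(c,150,135,200,4,'pics/t1.png')"
```

```text
(no output)
```

View pics/t1.png

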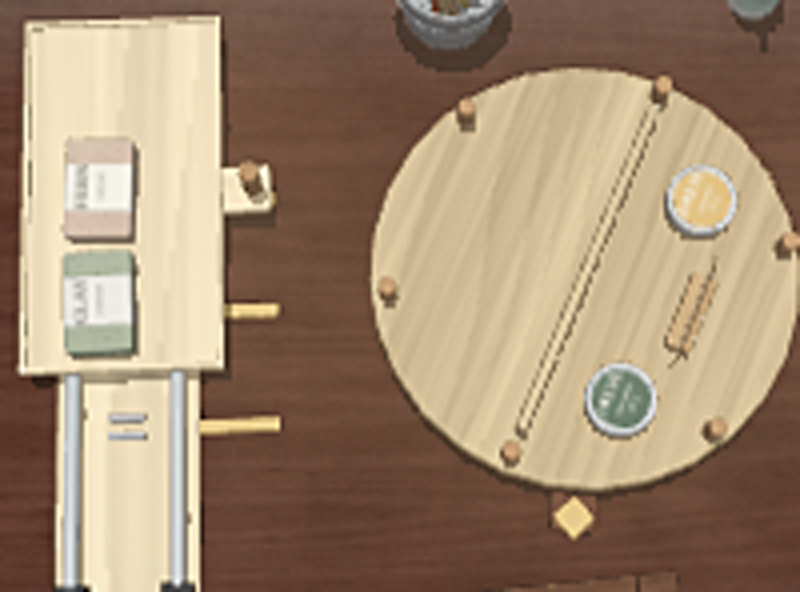

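Run:
```python
from h import *
c=cam('top')
P=lambda u,v,z:pt(c,150+u/4,135+v/4,z)
pins=[(466,103),(662,83),(790,241),(715,425),(511,449),(387,286)]
W=np.array([P(u,v,.078) for u,v in pins]);ctr=W.mean(0);print("ctr",ctr)
for w in W: d=w-ctr;print(w.round(3),np.hypot(*d[:2]).round(3),np.degrees(np.arctan2(d[1],d[0])).round(1))
print("diamond",P(573,518,.02))
print("pink",P(97,186,.065),"green",P(97,300,.065))
for n,uvs in dict(pink=[(66,140),(134,138),(132,240),(66,238)],green=[(66,253),(135,251),(133,353),(66,353)]).items():
  q=[P(u,v,.065) for u,v in uvs];print(n,np.mean(q,0).round(4),[x[:2].round(3) for x in q])
print("cpin",P(249,168,.09),"tray",[P(u,v,.044)[:2].round(3) for u,v in[(24,20),(219,17),(223,370),(20,374)]])
print("tongues",P(278,311,.02),P(278,425,.02))
print("candle", pt(c,(596)*.64,395*.64,.09))
```

```text
ctr [ 0.5875615  -0.11074941  0.078     ]
[ 0.712 -0.022  0.078] 0.153 35.7
[ 0.727 -0.172  0.078] 0.152 -23.6
[ 0.602 -0.262  0.078] 0.152 -84.4
[ 0.465 -0.199  0.078] 0.151 -144.2
[ 0.449 -0.05   0.078] 0.152 156.4
[0.57  0.04  0.078] 0.151 96.6
diamond [ 0.40226016 -0.09961628  0.02      ]
pink [0.65189522 0.26041541 0.065     ] green [0.56342147 0.25739782 0.065     ]
pink [0.6498 0.2584 0.065 ] [array([0.689, 0.285]), array([0.69 , 0.233]), array([0.609, 0.232]), array([0.611, 0.283])]
green [0.5618 0.2551 0.065 ] [array([0.6  , 0.282]), array([0.601, 0.23 ]), array([0.523, 0.229]), array([0.523, 0.279])]
cpin [0.65845669 0.14230818 0.09      ] tray [array([0.794, 0.327]), array([0.796, 0.172]), array([0.513, 0.164]), array([0.511, 0.318])]
tongues [0.56238402 0.12462119 0.02      ] [0.47382342 0.12377806 0.02      ]
candle [ 0.42990985 -0.34601466  0.09      ]
```

The carrier pin is at about (0.658, 0.142). The board's empty half sits at about 66° and the pointer at about 177°, so I need roughly +110°. First move: go behind the carrier pin with the fingers shut.

```bash
python3 -m pendant '[[0.18,0.23,0.05,0,0,-0.0133],[0.18,0.23,0,0,0,-0.0133],[0.18,0.23,0,0,0,-0.0133],[0.18,0.23,0,0,0,-0.0133],[0.18,0.23,0,0,0,-0.0133],[0.18,0.23,0,0,0,-0.0133],[0.18,0.23,0,0,0,-0.0133],[0.18,0.23,0,0,0,-0.0133],[0.18,0.23,0,0,0,-0.0133],[0.18,0.23,0,0,0,-0.0133]]' -1
```

```text
time_s: 1.45
eef_pos: [0.4975, -0.0968, 0.2494]
eef_rot: [0.0, 1.0, 0.015, 0.0]
wrist_force: [0.6, -1.2, -0.4]
opening: 0.002
grasp_force: 0.0
```

```bash
python3 -m pendant '[[0.195,0.239,0,0,0,0],[0.195,0.239,0,0,0,0],[0.195,0.239,0,0,0,0],[0.195,0.239,0,0,0,0],[0.195,0.239,0,0,0,0],[0,0,-0.25,0,0,0],[0,0,-0.25,0,0,0],[0,0,-0.25,0,0,0],[0,0,-0.157,0,0,0],[0,0,0,0,0,0]]' -1
python3 -c "
from h import *
c=cam('wrist');a=c['color'];cv2.imwrite('pics/w1.png',a)"
```

```text
time_s: 2.7
eef_pos: [0.6887, 0.1403, 0.0638]
eef_rot: [0.0, 1.0, 0.015, -0.004]
wrist_force: [0.2, -1.3, 0.2]
opening: 0.003
grasp_force: 0.0
```

View pics/w1.png

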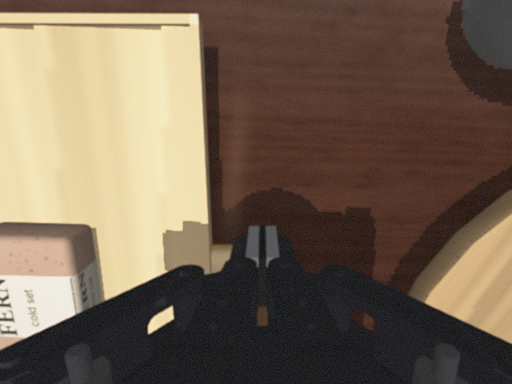

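The shut fingers stand just beyond the ear, with the pin hidden behind the gripper. I'll push toward the robot.

```bash
python3 -m pendant '[[-0.06,-0.002,0,0,0,0],[-0.06,-0.002,0,0,0,0],[-0.06,-0.002,0,0,0,0],[-0.06,-0.002,0,0,0,0],[-0.06,-0.002,0,0,0,0],[-0.06,-0.002,0,0,0,0],[-0.06,-0.002,0,0,0,0],[-0.05,-0.002,0,0,0,0],[-0.03,0,0,0,0,0],[0,0,0,0,0,0]]' -1
python3 -c "
from h import *
c=cam('top');crop(c,150,135,200,4,'pics/t2.png')"
```

```text
time_s: 4.0
eef_pos: [0.5904, 0.1372, 0.0674]
eef_rot: [0.0, 1.0, 0.015, -0.001]
wrist_force: [-0.5, -0.0, -0.5]
opening: -0.005
grasp_force: 0.0
```

View pics/t2.png

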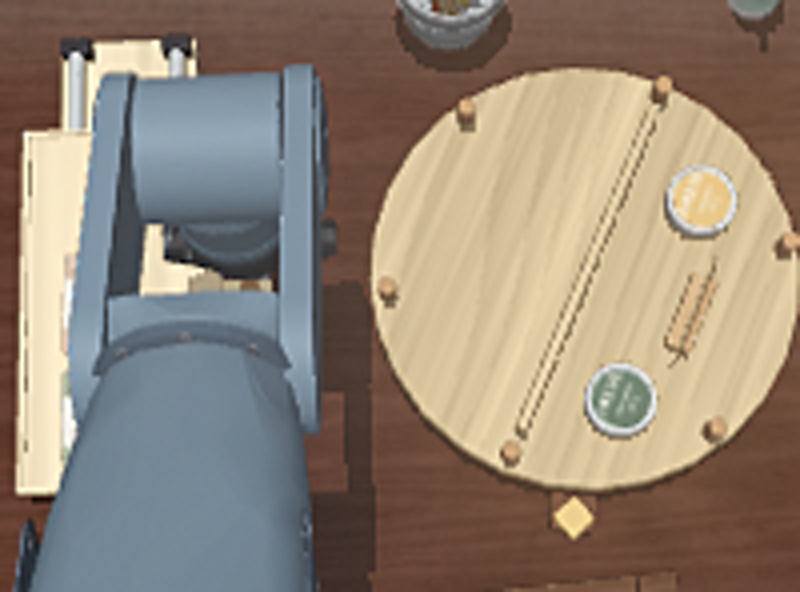

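The tray's far edge moved from 20 to 132 px, about 90 mm, so the carrier has clicked in at the middle station. Next I'll work out the arc for pushing the rim pin that sits at about 97°.

```bash
python3 -m pendant '[[0.067,0,0.1,0,0,0],[0,0,0.3,0,0,0],[0,-0.24,0,0,0,0],[0,-0.243,0,0,0,0],[0,0,0,0,0,0],[0,0,-0.2,0,0,0],[0,0,-0.2,0,0,0],[0,0,0,0,0,0],[0,0,0,0,0,0],[0,0,0,0,0,0]]' -1
python3 - <<'E'
from h import *
p=ctrl.get_obs()["eef_pos"][:2]
c=np.array([.5876,-.1107])
for a in np.radians(np.linspace(91,195,15)):
    q=c+.152*np.array([np.cos(a),np.sin(a)]); print(((q-p)/.2).round(3)); p=q
E
```

```text
time_s: 5.3
eef_pos: [0.6066, 0.0408, 0.0701]
eef_rot: [0.0, 1.0, 0.016, 0.002]
wrist_force: [0.1, -0.1, 0.6]
opening: -0.0
grasp_force: 0.0
[-0.108  0.003]
[-0.098 -0.008]
[-0.096 -0.021]
[-0.093 -0.033]
[-0.088 -0.045]
[-0.081 -0.056]
[-0.073 -0.066]
[-0.064 -0.075]
[-0.054 -0.082]
[-0.043 -0.089]
[-0.031 -0.093]
[-0.019 -0.097]
[-0.006 -0.098]
[ 0.007 -0.098]
[ 0.019 -0.097]
```

```bash
python3 -m pendant '[[0,0,-0.03,0,0,0],[-0.108,0.003,0,0,0,0],[-0.098,-0.008,0,0,0,0],[-0.096,-0.021,0,0,0,0],[-0.093,-0.033,0,0,0,0],[-0.088,-0.045,0,0,0,0],[-0.081,-0.056,0,0,0,0],[-0.073,-0.066,0,0,0,0],[-0.064,-0.075,0,0,0,0],[0,0,0,0,0,0]]' -1
python3 -m pendant '[[-0.054,-0.082,0,0,0,0],[-0.043,-0.089,0,0,0,0],[-0.031,-0.093,0,0,0,0],[-0.019,-0.097,0,0,0,0],[-0.006,-0.098,0,0,0,0],[0.007,-0.098,0,0,0,0],[0.010,-0.05,0,0,0,0],[0,0,0,0,0,0],[0,0,0,0,0,0],[0,0,0,0,0,0]]' -1
python3 -c "
from h import *
c=cam('top');crop(c,150,135,200,4,'pics/t3.png')"
```

```text
time_s: 6.55
eef_pos: [0.4642, -0.0204, 0.0622]
eef_rot: [-0.0, 1.0, 0.014, -0.0]
wrist_force: [-0.1, -0.4, 0.6]
opening: -0.001
grasp_force: 0.0
time_s: 7.8
eef_pos: [0.4374, -0.1404, 0.0618]
eef_rot: [-0.0, 1.0, 0.016, -0.0]
wrist_force: [0.1, 0.2, -0.8]
opening: 0.0
grasp_force: 0.0
```

View pics/t3.png

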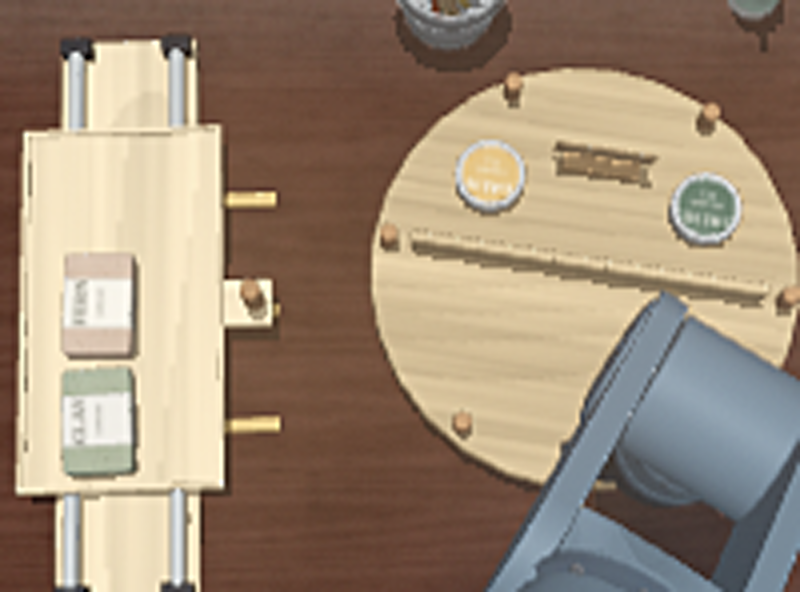

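The board has turned: its divider pins are now at (389,233) and (790,296), and the soaps on the carrier centre near (99,305) and (98,421). I'll compute the remaining turn.

Run:
```python
from h import *
c=cam('top')
P=lambda u,v,z:pt(c,150+u/4,135+v/4,z)
a,b=P(389,233,.078),P(790,296,.078);d=a-b
print((a+b)/2,np.degrees(np.arctan2(d[1],d[0])))
for u,v in [(513,82),(711,108),(462,418)]:
  e=P(u,v,.078)-[.5876,-.1107,0];print(np.degrees(np.arctan2(e[1],e[0])))
for n,uvs in dict(pink=[(66,255),(134,253),(133,356),(65,356)],green=[(65,370),(133,368),(134,474),(64,475)]).items():
  q=[P(u,v,.065) for u,v in uvs];print(n,np.mean(q,0).round(4),[x[:2].round(3) for x in q])
```

```text
[ 0.58556912 -0.1107916   0.078     ] 80.45178704098512
20.608931881947946
-39.26584889377557
140.41561242774858
pink [0.5599 0.2554 0.065 ] [array([0.598, 0.282]), array([0.599, 0.231]), array([0.521, 0.229]), array([0.521, 0.28 ])]
green [0.4722 0.2528 0.065 ] [array([0.511, 0.279]), array([0.512, 0.229]), array([0.433, 0.226]), array([0.433, 0.277])]
```

```bash
python3 -m pendant '[[0.008,-0.032,0,0,0,0],[0.008,-0.032,0,0,0,0],[0,0,0,0,0,0],[0,0.05,0,0,0,0],[0,0,0.25,0,0,0],[0,0,0.25,0,0,0],[0.022,0.28,0,0,0,0],[0.022,0.28,0,0,0,0],[0.022,0.28,0,0,0,0],[0,0,0,0,0,0]]' -1
python3 -m pendant '[[0.022,0.28,0,0,0,0],[0.022,0.28,0,0,0,0],[0.022,0.28,0,0,0,0],[0.022,0.24,0,0,0,0],[0,0,0,0,0,0],[0,0,0,0,0,0],[0,0,0,0,0,0],[0,0,0,0,0,0],[0,0,0,0,0,0],[0,0,0,0,0,0]]' 1
python3 -c "
from h import *
c=cam('wrist');cv2.imwrite('pics/w2.png',c['color'])
print(c['M'].round(2),c['p'])"
```

```text
time_s: 9.15
eef_pos: [0.4532, 0.0282, 0.1618]
eef_rot: [-0.0, 1.0, 0.019, -0.0]
wrist_force: [-0.5, 0.2, -1.1]
opening: -0.001
grasp_force: 0.0
time_s: 10.4
eef_pos: [0.4717, 0.2399, 0.162]
eef_rot: [-0.0, 1.0, 0.015, 0.0]
wrist_force: [-0.5, -0.0, 0.8]
opening: 1.001
grasp_force: 0.0
[[ 0.03 -0.97 -0.26]
 [-1.   -0.03 -0.01]
 [-0.    0.26 -0.97]] [0.5361301  0.24206692 0.2958432 ]
```

View pics/w2.png

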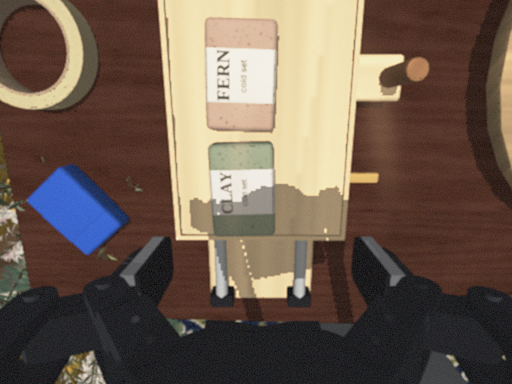

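The wrist view shows both soaps on the tray, with the top faces at FERN (241,74) and CLAY (241,188). I'll compute the green one's position.

Run:
```python
from h import *
c=cam('wrist')
for q in [(209,142),(274,142),(274,234),(210,235),(241,188),(242,74)]: print(q,pt(c,*q,.065)[:2].round(4))
```

```text
(209, 142) [0.5129 0.2824]
(274, 142) [0.5145 0.2326]
(274, 234) [0.4387 0.2295]
(210, 235) [0.4361 0.2827]
(241, 188) [0.4773 0.2574]
(242, 74) [0.5625 0.2578]
```

```bash
python3 -m pendant '[[0.012,0.075,0,0,0,0],[0,0,-0.2,0,0,0],[0,0,-0.2,0,0,0],[0,0,-0.1,0,0,0],[0,0,-0.055,0,0,0],[0,0,0,0,0,0],[0,0,0,0,0,0],[0,0,0,0,0,0],[0,0,0,0,0,0],[0,0,0,0,0,0]]' 1
python3 -m pendant '[[0,0,0,0,0,0],[0,0,0,0,0,0],[0,0,0,0,0,0],[0,0,0,0,0,0],[0,0,0,0,0,0],[0,0,0,0,0,0],[0,0,0.05,0,0,0],[0,0,0.1,0,0,0],[0,0,0.2,0,0,0],[0,0,0,0,0,0]]' -1
```

```text
time_s: 11.75
eef_pos: [0.4742, 0.2553, 0.0512]
eef_rot: [-0.0, 1.0, 0.015, 0.0]
wrist_force: [0.2, 1.0, 0.4]
opening: 0.999
grasp_force: 0.0
time_s: 13.0
eef_pos: [0.476, 0.2559, 0.1241]
eef_rot: [-0.001, 1.0, 0.015, 0.003]
wrist_force: [-0.2, -0.9, -1.4]
opening: 0.601
grasp_force: 63.0
```

```bash
python3 -m pendant '[[0.034,-0.292,0.04,0,0,0],[0.034,-0.292,0.04,0,0,0],[0.034,-0.292,0,0,0,0],[0.034,-0.292,0,0,0,0],[0.034,-0.292,0,0,0,0],[0.034,-0.292,0,0,0,0],[0.034,-0.292,0,0,0,0],[0,0,0,0,0,0],[0,0,-0.15,0,0,0],[0,0,-0.1,0,0,0]]' -1
python3 -c "
from h import *
c=cam('wrist');cv2.imwrite('pics/w3.png',c['color'])"
```

```text
time_s: 14.25
eef_pos: [0.5201, -0.1521, 0.0847]
eef_rot: [-0.001, 1.0, 0.015, -0.001]
wrist_force: [0.4, -0.1, -1.5]
opening: 0.6
grasp_force: 63.3
```

View pics/w3.png

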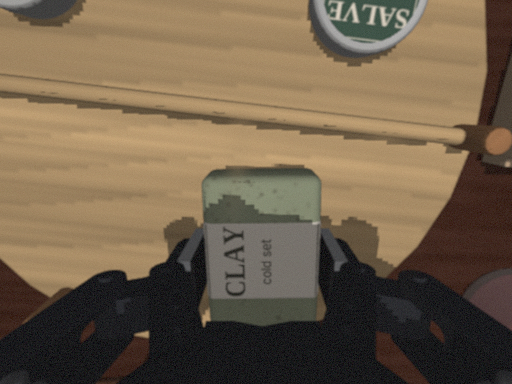

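The held bar is in front of the divider with room to spare. I'll lower it and release.

```bash
python3 -m pendant '[[0,0,-0.06,0,0,0],[0,0,-0.05,0,0,0],[0,0,-0.03,0,0,0],[0,0,0,0,0,0],[0,0,0,0,0,0],[0,0,0,0,0,0],[0,0,0,0,0,0],[0,0,0,0,0,0],[0,0,0,0,0,0],[0,0,0,0,0,0]]' -1
```

```text
time_s: 15.55
eef_pos: [0.5216, -0.1536, 0.0589]
eef_rot: [-0.0, 1.0, 0.015, -0.0]
wrist_force: [0.8, 0.2, -1.3]
opening: 0.599
grasp_force: 63.3
```

```bash
python3 -m pendant '[[0,0,-0.017,0,0,0],[0,0,0,0,0,0],[0,0,0,0,0,0],[0,0,0,0,0,0],[0,0,0,0,0,0],[0,0,0,0,0,0],[0,0,0,0,0,0],[0,0,0,0,0,0],[0,0,0,0,0,0],[0,0,0,0,0,0]]' -1
python3 -m pendant '[[0,0,0,0,0,0],[0,0,0,0,0,0],[0,0,0,0,0,0],[0,0,0,0,0,0],[0,0,0.1,0,0,0],[0,0,0.2,0,0,0],[0,0,0.22,0,0,0],[0.02,0.29,0,0,0,0],[0.02,0.29,0,0,0,0],[0.02,0.29,0,0,0,0]]' 1
python3 -m pendant '[[0.02,0.29,0,0,0,0],[0.02,0.29,0,0,0,0],[0.02,0.29,0,0,0,0],[0.02,0.26,0,0,0,0],[0,0,0,0,0,0],[0,0,0,0,0,0],[0,0,0,0,0,0],[0,0,0,0,0,0],[0,0,0,0,0,0],[0,0,0,0,0,0]]' 1
python3 - <<'E'
from h import *
c=cam('wrist');t=cam('top')
a=cv2.resize(t['color'][135:283,150:350],(800,592),interpolation=cv2.INTER_CUBIC)
b=np.zeros((592,800,3),np.uint8);b[:]=cv2.resize(c['color'],(800,592))
cv2.imwrite('pics/c4.png',np.vstack([cv2.resize(a,(400,296)),cv2.resize(b,(400,296))]))
E
```

```text
time_s: 16.8
eef_pos: [0.5216, -0.1536, 0.0555]
eef_rot: [-0.0, 1.0, 0.015, 0.0]
wrist_force: [-0.1, -0.7, -1.2]
opening: 0.599
grasp_force: 63.3
time_s: 18.05
eef_pos: [0.5336, 0.0219, 0.1599]
eef_rot: [0.0, 1.0, 0.015, 0.0]
wrist_force: [0.6, -0.4, 0.4]
opening: 1.006
grasp_force: 0.0
time_s: 19.3
eef_pos: [0.5497, 0.246, 0.1596]
eef_rot: [-0.0, 1.0, 0.015, 0.0]
wrist_force: [-0.2, -0.4, -0.4]
opening: 0.999
grasp_force: 0.0
```

View pics/c4.png

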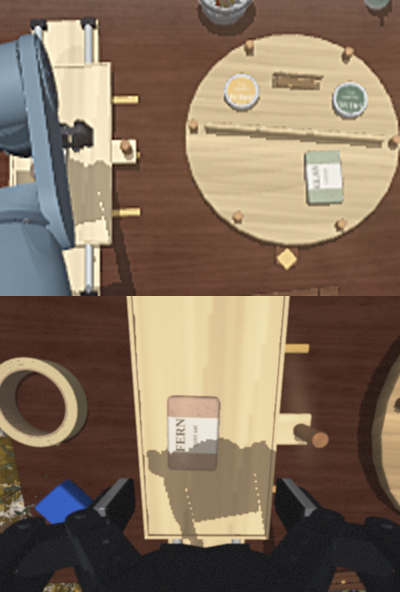

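The green bar is on the empty half and the pointer lies in front. The pink bar's top face is at about (248,177) in the wrist frame.

Run:
```python
from h import *
c=cam('wrist')
q=[pt(c,u*1.28,(v-296)*384/296,.065)[:2] for u,v in[(168,396),(219,396),(219,469),(168,470)]]
print(np.round(q,4),np.mean(q,0))
t=cam('top');P=lambda u,v,z:pt(t,150+u/2,135+v/2,z)
a,b=P(193,125,.078),P(394,142,.078);d=a-b;print(np.degrees(np.arctan2(d[1],d[0])),(a+b)/2)
print(P(323.5,177,.069), P(287,258,.02))
```

```text
[[0.6004 0.2835]
 [0.6019 0.2346]
 [0.5263 0.231 ]
 [0.5234 0.2842]] [0.56299665 0.25832988]
84.66473648687702 [ 0.58359494 -0.10916395  0.078     ]
[ 0.51923033 -0.15300543  0.069     ] [ 0.40374619 -0.10041631  0.02      ]
```

```bash
python3 -m pendant '[[0.057,0.053,0,0,0,0],[0,0,-0.2,0,0,0],[0,0,-0.2,0,0,0],[0,0,-0.1,0,0,0],[0,0,-0.043,0,0,0],[0,0,0,0,0,0],[0,0,0,0,0,0],[0,0,0,0,0,0],[0,0,0,0,0,0],[0,0,0,0,0,0]]' 1
python3 -m pendant '[[0,0,0,0,0,0],[0,0,0,0,0,0],[0,0,0,0,0,0],[0,0,0,0,0,0],[0,0,0,0,0,0],[0,0,0,0,0,0],[0,0,0.05,0,0,0],[0,0,0.15,0,0,0],[0,0,0.25,0,0,0],[0,0,0,0,0,0]]' -1
```

```text
time_s: 20.75
eef_pos: [0.5612, 0.2571, 0.0513]
eef_rot: [-0.0, 1.0, 0.015, 0.0]
wrist_force: [0.7, 0.4, -0.1]
opening: 1.003
grasp_force: 0.0
time_s: 22.0
eef_pos: [0.5637, 0.2578, 0.1457]
eef_rot: [-0.001, 1.0, 0.016, 0.004]
wrist_force: [0.9, 0.2, -2.3]
opening: 0.601
grasp_force: 63.8
```

```bash
python3 -m pendant '[[-0.032,-0.264,0,0,0,0],[-0.032,-0.264,0,0,0,0],[-0.032,-0.264,0,0,0,0],[-0.032,-0.264,0,0,0,0],[-0.032,-0.264,0,0,0,0],[-0.032,-0.264,0,0,0,0],[0,0,0,0,0,0],[0,0,-0.15,0,0,0],[0,0,-0.12,0,0,0],[0,0,-0.05,0,0,0]]' -1
python3 - <<'E'
from h import *
c=cam('wrist');cv2.imwrite('pics/w5.png',c['color'])
E
```

```text
time_s: 23.25
eef_pos: [0.5208, -0.0582, 0.0746]
eef_rot: [-0.001, 1.0, 0.016, -0.002]
wrist_force: [-0.4, -0.2, -2.5]
opening: 0.605
grasp_force: 63.7
```

View pics/w5.png

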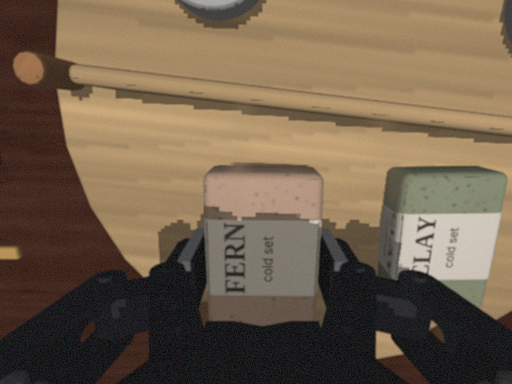

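Both bars have room side by side, in front of the divider. I'll lower this one slowly.

```bash
python3 -m pendant '[[0,0,-0.04,0,0,0],[0,0,-0.03,0,0,0],[0,0,-0.02,0,0,0],[0,0,-0.005,0,0,0],[0,0,0,0,0,0],[0,0,0,0,0,0],[0,0,0,0,0,0],[0,0,0,0,0,0],[0,0,0,0,0,0],[0,0,0,0,0,0]]' -1
```

```text
time_s: 24.55
eef_pos: [0.5226, -0.0597, 0.0579]
eef_rot: [0.0, 1.0, 0.015, -0.0]
wrist_force: [-0.0, 0.8, -1.0]
opening: 0.599
grasp_force: 63.7
```

```bash
python3 -m pendant '[[0,0,-0.012,0,0,0],[0,0,0,0,0,0],[0,0,0,0,0,0],[0,0,0,0,0,0],[0,0,0,0,0,0],[0,0,0,0,0,0],[0,0,0,0,0,0],[0,0,0,0,0,0],[0,0,0,0,0,0],[0,0,0,0,0,0]]' -1
python3 -m pendant '[[0,0,0,0,0,0],[0,0,0,0,0,0],[0,0,0,0,0,0],[0,0,0,0,0,0],[0,0,0.1,0,0,0],[0,0,0.2,0,0,0],[0,0,0.22,0,0,0],[0.1,0.25,0,0,0,0],[0.1,0.25,0,0,0,0],[0.1,0.25,0,0,0,0]]' 0.5
python3 -m pendant '[[0.1,0.24,0,0,0,0],[0.01,0,0,0,0,0],[0,0,0,0,0,0],[0,0,0,0,0,0],[0,0,0,0,0,0],[0,0,0,0,0,0],[0,0,0,0,0,0],[0,0,0,0,0,0],[0,0,0,0,0,0],[0,0,0,0,0,0]]' -1
python3 - <<'E'
from h import *
t=cam('top');crop(t,150,135,200,4,'pics/t6.png')
E
```

```text
time_s: 25.8
eef_pos: [0.5226, -0.0597, 0.0555]
eef_rot: [-0.0, 1.0, 0.015, 0.0]
wrist_force: [0.4, 0.5, -1.2]
opening: 0.603
grasp_force: 63.8
time_s: 27.05
eef_pos: [0.5832, 0.0916, 0.1599]
eef_rot: [0.0, 1.0, 0.015, 0.0]
wrist_force: [1.3, -0.3, 0.2]
opening: 0.749
grasp_force: 0.0
time_s: 28.3
eef_pos: [0.6046, 0.1383, 0.1595]
eef_rot: [0.0, 1.0, 0.016, -0.0]
wrist_force: [-0.1, -0.2, 0.3]
opening: 0.001
grasp_force: 0.0
```

View pics/t6.png

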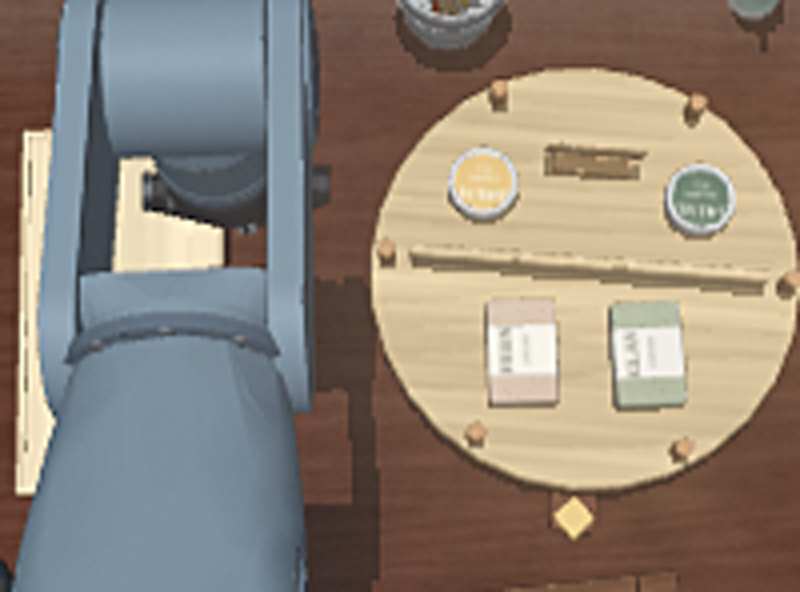

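Both soaps lie flat on the empty half, FERN at (522,352) and CLAY at (648,354), with the divider behind them. Next I push the carrier to the near station.

```bash
python3 -m pendant '[[0,0,-0.16,0,0,0],[0,0,-0.16,0,0,0],[0,0,-0.15,0,0,0],[0,0,0,0,0,0],[-0.06,-0.002,0,0,0,0],[-0.06,-0.002,0,0,0,0],[-0.06,-0.002,0,0,0,0],[-0.06,-0.002,0,0,0,0],[-0.06,-0.002,0,0,0,0],[-0.06,-0.002,0,0,0,0]]' -1
python3 -m pendant '[[-0.06,-0.002,0,0,0,0],[-0.06,-0.002,0,0,0,0],[-0.03,-0.002,0,0,0,0],[0,0,0,0,0,0],[0,0,0,0,0,0],[0,0,0,0,0,0],[0.05,0,0,0,0,0],[0,0,0.2,0,0,0],[0,0,0.25,0,0,0],[0,0,0,0,0,0]]' -1
```

```text
time_s: 29.6
eef_pos: [0.5319, 0.1359, 0.0658]
eef_rot: [-0.0, 1.0, 0.015, 0.0]
wrist_force: [1.6, 0.7, 1.0]
opening: 0.002
grasp_force: 0.8
time_s: 30.85
eef_pos: [0.5165, 0.1347, 0.1601]
eef_rot: [-0.0, 1.0, 0.015, 0.005]
wrist_force: [0.1, 0.1, -0.8]
opening: 0.002
grasp_force: 0.0
```

```bash
python3 -m pendant '[[0.197,-0.165,0,0,0,0],[0.197,-0.165,0,0,0,0],[0.197,-0.165,0,0,0,0],[0,0,0,0,0,0],[0,0,-0.2,0,0,0],[0,0,-0.2,0,0,0],[0,0,-0.085,0,0,0],[0,0,0,0,0,0],[0,0,0,0,0,0],[0,0,0,0,0,0]]' -1
python3 - <<'E'
from h import *
p=ctrl.get_obs()["eef_pos"][:2]
t=cam('top');crop(t,150,135,200,4,'pics/t7.png')
c=np.array([.587,-.1105])
print(p,np.degrees(np.arctan2(*(p-c)[::-1])))
for a in np.radians(np.linspace(76.2,196.2,21)):
    q=c+.154*np.array([np.cos(a),np.sin(a)]); print(((q-p)/.2).round(3)); p=q
E
```

```text
time_s: 32.1
eef_pos: [0.6321, 0.0356, 0.0604]
eef_rot: [0.0, 1.0, 0.015, 0.002]
wrist_force: [-0.2, 1.3, -0.4]
opening: -0.005
grasp_force: 0.0
[0.63211547 0.03559117] 72.83841241639867
[-0.042  0.017]
[-0.079  0.015]
[-0.08   0.007]
[-0.081 -0.002]
[-0.08 -0.01]
[-0.078 -0.018]
[-0.076 -0.027]
[-0.073 -0.034]
[-0.069 -0.042]
[-0.064 -0.049]
[-0.059 -0.055]
[-0.053 -0.061]
[-0.046 -0.066]
[-0.039 -0.071]
[-0.031 -0.074]
[-0.023 -0.077]
[-0.015 -0.079]
[-0.007 -0.08 ]
[ 0.002 -0.081]
[ 0.01 -0.08]
[ 0.018 -0.078]
```

View pics/t7.png

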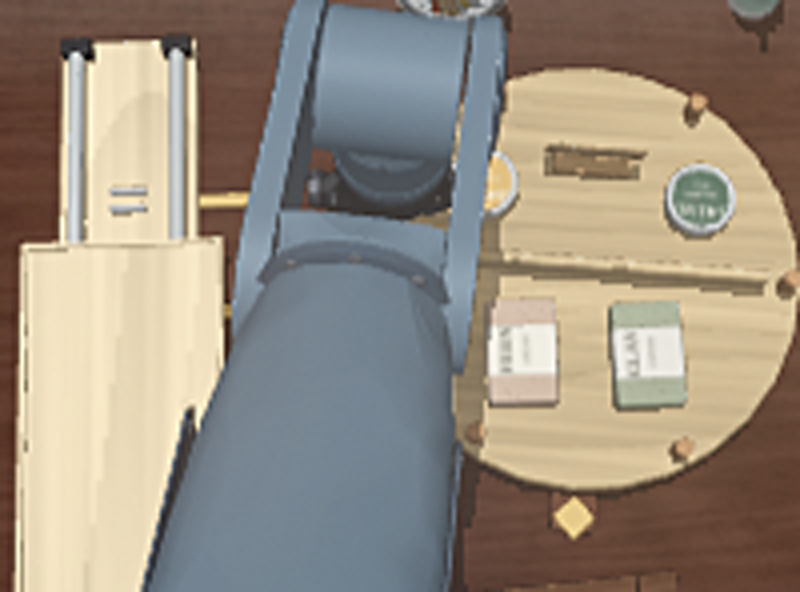

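The tray's far edge is now at 244 px (it started at 20), so the carrier has travelled about 0.18 m to the near station, and the soaps haven't moved. I'll push the board around.

```bash
python3 -m pendant '[[-0.042,0.017,0,0,0,0],[-0.079,0.015,0,0,0,0],[-0.08,0.007,0,0,0,0],[-0.081,-0.002,0,0,0,0],[-0.08,-0.01,0,0,0,0],[-0.078,-0.018,0,0,0,0],[-0.076,-0.027,0,0,0,0],[-0.073,-0.034,0,0,0,0],[-0.069,-0.042,0,0,0,0],[-0.064,-0.049,0,0,0,0]]' -1
python3 -m pendant '[[-0.059,-0.055,0,0,0,0],[-0.053,-0.061,0,0,0,0],[-0.046,-0.066,0,0,0,0],[-0.039,-0.071,0,0,0,0],[-0.031,-0.074,0,0,0,0],[-0.023,-0.077,0,0,0,0],[-0.015,-0.079,0,0,0,0],[-0.007,-0.08,0,0,0,0],[0.002,-0.081,0,0,0,0],[0.005,-0.04,0,0,0,0]]' -1
python3 -m pendant '[[0.005,-0.04,0,0,0,0],[0,0,0,0,0,0],[0,0.04,0,0,0,0],[0,0,0.25,0,0,0],[0,0,0.25,0,0,0],[0,0.3,0,0,0,0],[0,0.2,0,0,0,0],[0,0,0,0,0,0],[0,0,0,0,0,0],[0,0,0,0,0,0]]' -1
python3 - <<'E'
from h import *
t=cam('top');crop(t,150,135,200,4,'pics/t8.png')
E
```

```text
time_s: 33.4
eef_pos: [0.4867, 0.0063, 0.0592]
eef_rot: [0.0, 1.0, 0.016, 0.001]
wrist_force: [3.3, -0.8, -0.0]
opening: -0.0
grasp_force: 1.3
time_s: 34.65
eef_pos: [0.4333, -0.131, 0.0585]
eef_rot: [0.0, 1.0, 0.015, -0.0]
wrist_force: [0.7, 0.1, 0.1]
opening: 0.001
grasp_force: 0.3
time_s: 35.9
eef_pos: [0.4342, -0.0304, 0.1584]
eef_rot: [0.0, 1.0, 0.015, -0.0]
wrist_force: [-0.8, 0.1, 0.2]
opening: 0.003
grasp_force: 0.0
```

View pics/t8.png

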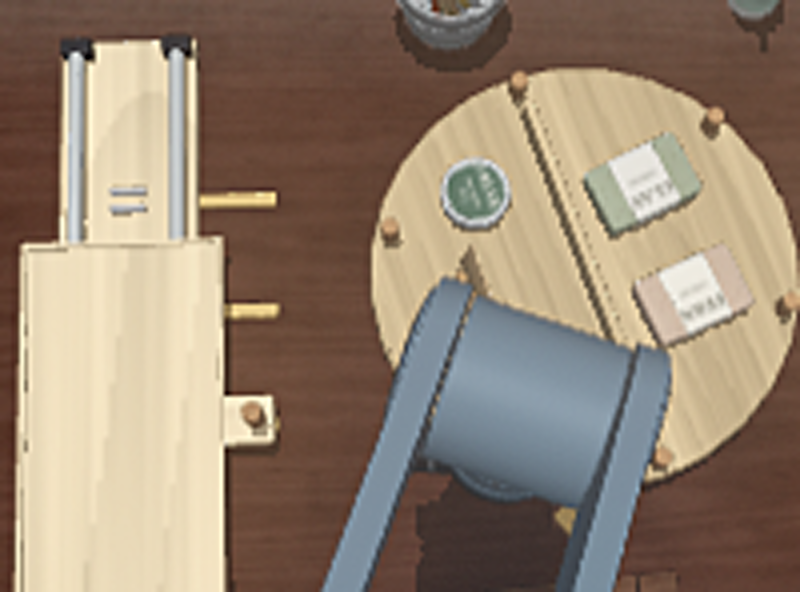

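Both soaps are still in place behind the divider. The rim pins are now at (519,77), (390,228), (660,452), (714,114) and (789,298).

Run:
```python
from h import *
t=cam('top');P=lambda u,v,z:pt(t,150+u/4,135+v/4,z)
c=np.array([.586,-.1105])
for u,v in[(519,77),(390,228),(660,452),(714,114),(789,298)]:
  e=P(u,v,.078)[:2]-c;print((np.degrees(np.arctan2(e[1],e[0]))%60).round(1),np.degrees(np.arctan2(e[1],e[0])).round(1))
for z in(.02,.03): 
  e=P(573,518,z)[:2]-c;print("pointer",np.degrees(np.arctan2(e[1],e[0])))
p=ctrl.get_obs()["eef_pos"][:2]
for a in np.radians(np.r_[66,np.arange(71,140,5)]):
    q=c+.154*np.array([np.cos(a),np.sin(a)]); print(np.degrees(a).round(),((q-p)/.2).round(3)); p=q
```

```text
18.2 18.2
19.1 79.1
18.8 -161.2
19.3 -40.7
19.7 -100.3
pointer 176.6100812269161
pointer 176.29633322299068
66.0 [1.072 0.304]
71.0 [-0.062  0.025]
76.0 [-0.064  0.019]
81.0 [-0.066  0.013]
86.0 [-0.067  0.008]
91.0 [-0.067  0.002]
96.0 [-0.067 -0.004]
101.0 [-0.066 -0.01 ]
106.0 [-0.065 -0.016]
111.0 [-0.064 -0.021]
116.0 [-0.062 -0.027]
121.0 [-0.059 -0.032]
126.0 [-0.056 -0.037]
131.0 [-0.053 -0.042]
136.0 [-0.049 -0.046]
```

```bash
python3 -m pendant '[[0.268,0.076,0,0,0,0],[0.268,0.076,0,0,0,0],[0.268,0.076,0,0,0,0],[0.268,0.076,0,0,0,0],[0,0,0,0,0,0],[0,0,-0.2,0,0,0],[0,0,-0.2,0,0,0],[0,0,-0.085,0,0,0],[0,0,0,0,0,0],[0,0,0,0,0,0]]' -1
python3 -m pendant '[[-0.062,0.025,0,0,0,0],[-0.064,0.019,0,0,0,0],[-0.066,0.013,0,0,0,0],[-0.067,0.008,0,0,0,0],[-0.067,0.002,0,0,0,0],[-0.067,-0.004,0,0,0,0],[-0.066,-0.01,0,0,0,0],[-0.065,-0.016,0,0,0,0],[-0.064,-0.021,0,0,0,0],[-0.062,-0.027,0,0,0,0]]' -1
python3 -m pendant '[[-0.059,-0.032,0,0,0,0],[-0.056,-0.037,0,0,0,0],[-0.053,-0.042,0,0,0,0],[-0.025,-0.023,0,0,0,0],[0,0,0,0,0,0],[0.03,0.03,0,0,0,0],[0,0,0.25,0,0,0],[0,0,0.25,0,0,0],[0,0.3,0,0,0,0],[0,0.3,0,0,0,0]]' -1
python3 - <<'E'
from h import *
t=cam('top');crop(t,150,135,200,4,'pics/t9.png')
E
```

```text
time_s: 37.25
eef_pos: [0.6498, 0.0306, 0.0634]
eef_rot: [0.0, 1.0, 0.015, 0.001]
wrist_force: [0.4, -0.1, 0.2]
opening: -0.003
grasp_force: 0.0
time_s: 38.5
eef_pos: [0.5176, 0.0287, 0.0614]
eef_rot: [-0.0, 1.0, 0.015, -0.0]
wrist_force: [1.2, 0.6, -0.1]
opening: 0.002
grasp_force: 0.6
time_s: 39.75
eef_pos: [0.487, 0.1296, 0.1627]
eef_rot: [-0.0, 1.0, 0.014, 0.001]
wrist_force: [0.4, 0.2, 0.2]
opening: 0.003
grasp_force: 0.0
```

View pics/t9.png

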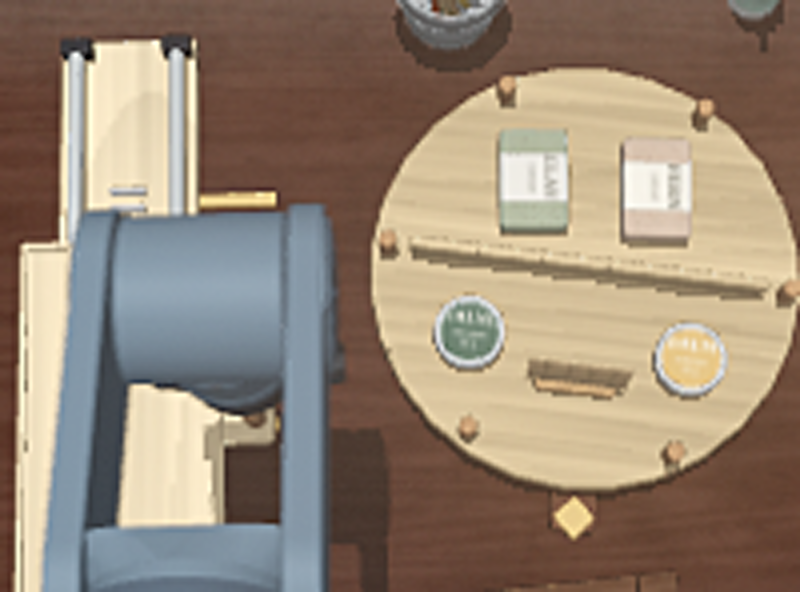

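The card faces the front. The pins are at (388,240), (790,291), (507,84), (704,106), (468,424) and (674,449), so I'll check the angle left.

Run:
```python
from h import *
t=cam('top');P=lambda u,v,z:pt(t,150+u/4,135+v/4,z)
W=np.array([P(u,v,.078)[:2] for u,v in[(388,240),(790,291),(507,84),(704,106),(468,424),(674,449)]]);c=W.mean(0)
a=[np.degrees(np.arctan2(e[1],e[0])) for e in W-c];print(c,a); m=np.mean([x%60 for x in a]);print("card at",m+150)
e=P(573,518,.02)[:2]-c;print(np.degrees(np.arctan2(e[1],e[0])))
u=np.array([np.cos(np.radians(m+150)),np.sin(np.radians(m+150))])
for b in[(534,181),(656,190)]:
  d=P(*b,.069)[:2]-c;print("bar",-d@u,np.hypot(*d))
print(ctrl.get_obs()["eef_pos"])
```

```text
[ 0.58664821 -0.11072355] [np.float64(82.92053247873189), np.float64(-98.5176786749075), np.float64(22.33454760923637), np.float64(-37.11775730252477), np.float64(142.50991308372903), np.float64(-157.40402477982173)]
card at 172.45425540240723
176.5527511597337
bar 0.060237623487928695 0.07607080261145716
bar 0.06472793195935639 0.07946387554360673
[0.48549623 0.13361119 0.16176327]
```

It's 4° short (12 mm against the 23 mm limit), and both soaps are well placed. I'll give it one small nudge to centre it.

```bash
python3 -m pendant '[[0,-0.3,0,0,0,0],[0,-0.3,0,0,0,0],[0,0,0,0,0,0],[0,0,-0.25,0,0,0],[0,0,-0.25,0,0,0],[0,0,0,0,0,0],[-0.03,-0.03,0,0,0,0],[-0.018,-0.018,0,0,0,0],[-0.017,-0.017,0,0,0,0],[0,0,0,0,0,0]]' -1
python3 -m pendant '[[0,0,0,0,0,0],[0.04,0.04,0,0,0,0],[0,0,0.25,0,0,0],[0,0,0.25,0,0,0],[0,0.3,0,0,0,0],[0,0.3,0,0,0,0],[0,0,0,0,0,0],[0,0,0,0,0,0],[0,0,0,0,0,0],[0,0,0,0,0,0]]' -1
python3 - <<'E'
from h import *
t=cam('top');crop(t,150,135,200,4,'pics/t10.png')
E
```

```text
time_s: 41.1
eef_pos: [0.4733, -0.0054, 0.0625]
eef_rot: [0.0, 1.0, 0.015, 0.001]
wrist_force: [-0.7, 0.2, -0.2]
opening: -0.003
grasp_force: 0.0
time_s: 42.35
eef_pos: [0.4812, 0.122, 0.1614]
eef_rot: [0.0, 1.0, 0.014, -0.0]
wrist_force: [0.3, 1.1, -0.7]
opening: 0.001
grasp_force: 0.0
```

View pics/t10.png

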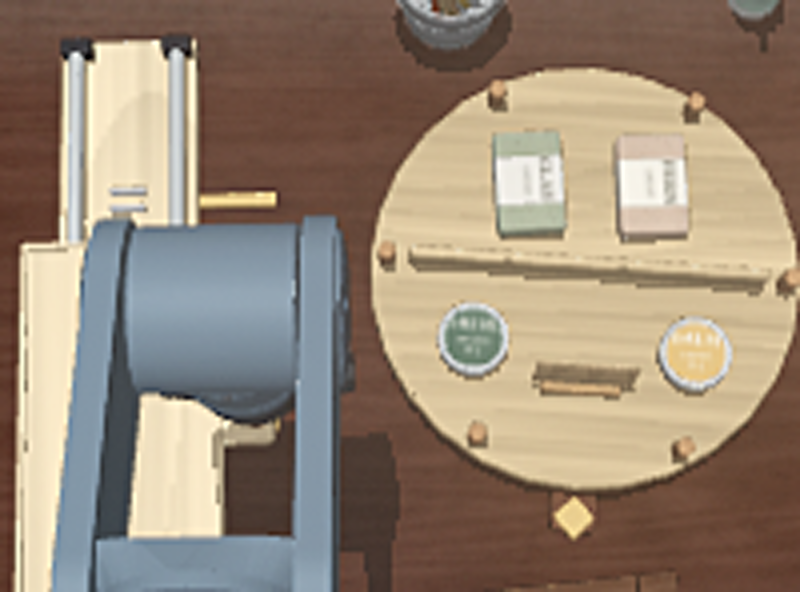

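The card sits midway above the diamond at (573,517), with its neighbouring pins at 477 and 684. The soaps are behind the divider, the carrier is at the near station and the arm is clear of everything.

```bash
python3 -c "
from bench import ctrl
print(ctrl.hand_in())"
```

```text
the job is handed in; nothing more can be done
None
```

I finished the task and handed it in, but no verdict came back: both soaps are lying flat on the board behind the divider, the emptied carrier is at the near station, and the price card faces the front pointer.

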